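Pry the retaining ring off a wheel axle with a hooked pick

ROBOT

A 6-joint arm with a two-finger parallel gripper is mounted at the origin on the work surface. World frame = base frame: x ahead of the robot, y to its left, z up, the work surface at z = 0. Lengths are in m, angles in rad, forces in N, time in s.
With the tool pointing down it reaches from about 0.375 to 0.9 m from the base axis. Payload 3.1 kg.
Tool frame: the origin (TCP) lies at the centre of the arm's flange, where the gripper is bolted on; the fingertips stand 182 mm ahead of it and the grasp point (between the pads) lies 164 mm ahead of it; z points along the fingers, y is the line along which they close (so a half turn about z gives the same grasp; the last joint's range is limited). The gripper opens to 87 mm and grips with 3 to 60 N. Pads are 19 mm wide; open, the fingers measure 117 mm over their backs; the gripper's body (75 mm by 190 mm) begins 51 mm behind the grasp point.
Start: joints at [-1.369, 0.527, 1.433, -0, 1.181, -0.178], TCP at [0.232, -0.58, 0.405] pointing down, gripper open.
Joint ranges: [-3.08, 3.08], [-0.75, 2.2], [0.22, 2.44], [-1.43, 4.57], [0, 2.65], [-2.85, 2.85]. Speed limits (rad/s): [2.79, 2.79, 3.14, 3.14, 3.14, 3.14].

INTERFACE

Orientations are given as a unit quaternion [x, y, z, w].
In Python, from rig import * gives the robot as it stands.
- The arm moves only by the tool move_arm, never from a script. Its argument "commands" is a list that holds one entry, the list of rows, each a list of 6 numbers: the shift along the tool's x, y, z in units of 40 mm (1.0 is 40 mm), then the turn, a rotation vector about the tool's x, y, z in rad. A call has 1 to 12 rows; each row is the pose to reach, as a shift and turn from the pose commanded when the call began, along the tool's axes at that moment; what a row does not reach only later rows make up. A row lasts 1/8 s, in which the tool goes at most 62.5 mm and 10.7 degrees, less where a joint would pass 70% of its speed; a pose out of reach is approached as far as the arm can. A call with a gripper value outside its range is refused whole. "claw" is the closure, from -1 (fully open) to 1 (shut), so that 0 is half open, set as the call begins (left out, the last holds). The fingers move at their own pace and stop on an object; "squeeze" is the grip in N (left out, the last holds). Time passes only in rows, so rows that repeat a pose let the fingers close. It gives the time, the measured TCP pose, the force, the opening and the grip force at its end, in the units of the state.
- get_obs(): the state, without advancing time (a new reading comes with each control period).
- camera(name): name is "side" or "top" or "wrist"; returns a dict with "pixels" (400x640x3 uint8, blue, green, red), "range_z" (400x640 float32, m along the optical axis (not along the pixel's ray), 0 where there is no reading), "camera_matrix" (3x3 intrinsics, pixels), "extrinsics" (4x4, takes a point from world to camera coordinates). Camera axes: x right, y up, looking along -z (the intrinsics and any distortion apply to the point x, -y, -z); pixel columns grow to the right and rows downward; lengths in m; the calibration is good to about 2 mm. A picture is of the moment at which its call begins.
- hand_in(): hands the job in; it is judged then, once.
The state is a dict: "time": time; "q": joint angles; "joint_velocities": joint speeds; "joint_torque": joint torques, N m; "position": TCP position; "tool_rot": TCP orientation; "ft_force": force on the tool from outside, world axes, zero at the start; "moment": the same for the moment, N m; "grip_width": finger opening in m; "grip_force": force on a finger pad.
Only numpy, scipy, OpenCV 4.12 (cv2) and the standard library are available. Lean on these libraries where they do the work, as an engineer would, in place of code of your own. Each camera call takes 0.05 s, during which the arm holds its last target. There are 200 camera calls.

TASK

Take the hooked pick from its wooden cradle, hook it behind the back of the spring-steel retaining ring and pry the ring out of its groove with the pick alone, slowly and gently, until it lies completely clear of the axle, on the wheel or just beside it, without letting it fly off. Then lay the pick back in its cradle and let go of it. Press only lightly on the axle, wheel and ring, and leave the glue bottle, the screw jar, the screwdriver and the wood offcut where they are.

Things in the scene. Friction and masses are not known exactly. Their poses are not given: they have to be found in the camera images.
- axle_top (a point): Centre of the flat top of the fixed upright steel axle, 26 mm in diameter; the top is 78 mm above the bench. From 11 to 17 mm under the top a groove, 20 mm in diameter, holds the retaining ring. z is up.
- axle_plate: Fixed plywood board, 150 x 150 x 18 mm, origin under its centre; it carries the axle and, under the ring, a wheel 100 mm in diameter with a flat white hub and black tyre. The wheel's flat upper face is 57 to 61 mm above the bench: it has end float, so this height differs each time and is not measured; it slides down under 6 to 9 N until it stops at 57 mm.
- ring_mid (a point): Centre of the flat spring-steel retaining ring (open E-shaped clip, 36 x 42 mm, 4 mm thick). Seated, it is on the axle's axis, 63 mm above the bench. Its x axis points from its closed back to its open mouth, z up. The back faces the robot, turned up to 35 degrees. Pulled towards -x with 8 to 15 N its two damped spring arms spread and it comes out; a fast pull takes more. Clear of the axle after 28 mm.
- ring_window (a point): Middle of the window between the ring's back bar and the axle's flank, 16.5 mm from the ring's centre towards its back; axes as for the ring. The window is open from above and is 7 mm long along x (from the axle's flank to the back bar) and 14 mm across; the back bar is 5 mm wide. The hook's pin goes down into it, to the wheel's face, and pulls on the back bar.
- pick_grip (a point): Centre of the wooden handle of the hooked pick, 100 mm long (x, towards the hook) x 18 mm wide (y) x 22 mm high (z); grasp it across its width. The pick weighs about 95 g.
- pick_front (a point): Middle of the handle's front end. From here a steel shank, 6 mm thick, runs on along +x and ends in a hook bent straight down (-z): a pin 4 mm in diameter, its rounded tip 30 mm below this height. The pin is 55 mm ahead of this point, give or take 14 mm: the stick-out was set by hand, is locked and not measured. So feel for the axle's flank, above the ring, with the pin before lowering it into the window.
- cradle_rest (a point): Where the handle's centre belongs in the fixed cradle, 43 mm above the bench. Two wooden supports stand at x = -39 and 39 mm (12 mm thick, upper faces 32 mm above the bench), with cheeks 10 mm high leaving a notch 26 mm wide for the handle; 66 mm is free between the supports for the fingers. x is along the lying handle towards its hook, z up.
- glue: Standing white glue bottle, 54 mm in diameter, 120 mm high; origin at the centre of its underside. Bystander.
- offcut: Wood offcut, 110 x 60 x 35 mm, origin at the centre of its underside. Bystander.
- driver: Screwdriver lying on the bench, about 0.2 m long, along its x. Bystander.
- jar: Glass screw jar with steel lid, 60 mm in diameter, 75 mm high; origin at the centre of its underside. Bystander.
There are look-alikes about, which are no part of the job. Of the things like the part that bears pick_grip, leave any that is red; of the rest the smaller one is meant.

How it is judged:
By the outcome, as a careful person would: the job done as asked, in the order asked, and still so for the second after the job is handed in, with the robot touching nothing.
It also fails if it takes over 64 s, if anything falls off the work surface, if the arm or the gripper's body presses on something with over 40 N, if the wrist force passes 120 N, or if a joint passes its speed limit or range.

## Working session

There is one attempt and no reset: what is moved stays moved. The work goes in short steps, Python scripts to look and compute and a tool call to move; the robot and the scene stay as the last step left them, time stands still between calls to the robot, and variables do not carry over. Pictures are saved under pics/ and viewed, at most 14 in all, crops included, and the job is handed in when it is done.

Besides the shell and the picture viewer there is one more tool, called after "Call:" as name(argument=value, ...) on one line, values as JSON. move_arm: Moves the arm, as the interface text tells. Its arguments: {"type":"object","properties":{"commands":{"type":"array","items":{"type":"array","items":{"type":"array","items":{"type":"number"}}}},"claw":{"type":"number"},"squeeze":{"type":"number"}},"required":["commands"]}

```bash
mkdir -p pics; ls; cat > h.py <<'E'
from rig import *
import numpy as np, cv2
from scipy.spatial.transform import Rotation as R
def px2w(c,u,v,z=None):
    K=c["camera_matrix"];E=c["extrinsics"];d=c["range_z"][int(round(v)),int(round(u))]
    r=np.array([(u-K[0,2])/K[0,0],-(v-K[1,2])/K[1,1],-1.0])
    Ri=E[:3,:3].T; o=-Ri@E[:3,3]; w=Ri@r
    if z is not None: d=(z-o[2])/w[2]
    return o+w*d
def w2px(c,p):
    q=c["extrinsics"][:3,:3]@p+c["extrinsics"][:3,3]; K=c["camera_matrix"]
    return K[0,0]*q[0]/-q[2]+K[0,2], K[1,1]*-q[1]/-q[2]+K[1,2]
E
python3 - <<'E'
from h import *
o=get_obs(); print(o)
for n in("top","side"):
    c=camera(n); cv2.imwrite(f"pics/{n}0.png",c["pixels"]); np.savez(f"{n}0.npz",**c); print(c["camera_matrix"],c["extrinsics"])
E
```

```text
pics
{'time': 0.0, 'q': array([-1.36848651e+00,  5.28502555e-01,  1.43389743e+00,  3.39543823e-06,
        1.18139063e+00, -1.78513863e-01]), 'joint_velocities': array([ 0.00102693,  0.00108356, -0.00164585, -0.00108028, -0.00112111,
        0.00065501]), 'joint_torque': array([ 1.44199970e-03, -4.40033698e+01, -1.76593995e+01,  6.32384839e-02,
        5.79607137e-02, -1.73523267e-04]), 'position': array([ 0.23225413, -0.57988077,  0.40375039]), 'tool_rot': array([ 9.81925901e-01,  1.89262561e-01, -1.15055518e-05, -1.09892245e-03]), 'ft_force': array([-0.60345595,  0.43583071, -0.63022558]), 'moment': array([-0.01730869, -0.01183259, -0.05695598]), 'grip_force': 0.0, 'grip_width': 0.08705975486116148}
[[447.99907949   0.         318.40099692]
 [  0.         447.99907949 199.57224914]
 [  0.           0.           1.        ]] [[ 0.01811624 -0.99979127  0.00944526 -0.0369442 ]
 [ 0.99517329  0.01894221  0.09628769 -0.58407266]
 [-0.09644651  0.0076553   0.99530873 -1.29587966]
 [ 0.          0.          0.          1.        ]]
[[444.58217201   0.         322.49211013]
 [  0.         444.58217201 201.24254396]
 [  0.           0.           1.        ]] [[-0.73487401 -0.67787498 -0.02111164  0.41902744]
 [ 0.37885945 -0.43613671  0.81624156 -0.28290415]
 [-0.5625173   0.59183636  0.57732487 -0.74895698]
 [ 0.          0.          0.          1.        ]]
```

View pics/top0.png

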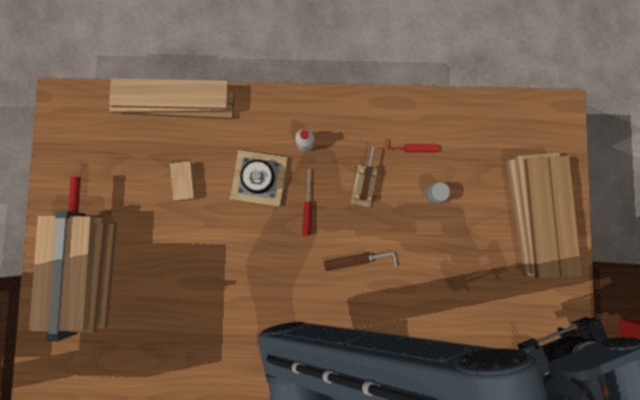

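View pics/side0.png

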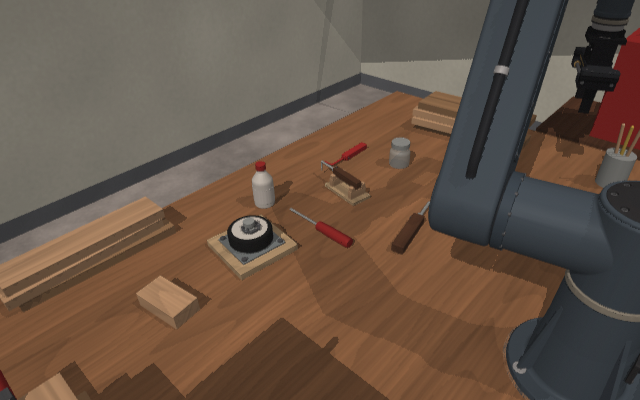

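The top view shows three pick-like things: a brown pick in a cradle (366,182), a red one (415,148), and a larger brown one lying on the bench (360,261). Excluding the red one, the smaller is the one in the cradle. The wheel is at (259,177), the glue at (305,140), the screwdriver at (308,205), the jar at (438,192) and the offcut at (181,181). I'll check with close crops.

```bash
python3 - <<'E'
from h import *
c=dict(np.load("top0.npz")); p=c["pixels"]
a=cv2.resize(p[130:225,340:410],None,fx=5.5,fy=5.5,interpolation=cv2.INTER_CUBIC)
b=cv2.resize(p[145:210,227:292],None,fx=6,fy=6,interpolation=cv2.INTER_CUBIC)
H=525; im=np.zeros((H,790,3),np.uint8); im[:min(H,a.shape[0]),:a.shape[1]]=a[:H]; im[:b.shape[0],395:395+b.shape[1]]=b
cv2.imwrite("pics/crop1.png",im)
for n,u,v in [("pick",368,182),("big",345,263),("axle",259,177)]: print(n,px2w(c,u,v))
E
```

```text
pick [ 0.45693973 -0.01595252  1.3463883 ]
big [ 0.39983417 -0.10771412  0.01878817]
axle [0.64093445 0.14466079 0.08087333]
```

View pics/crop1.png

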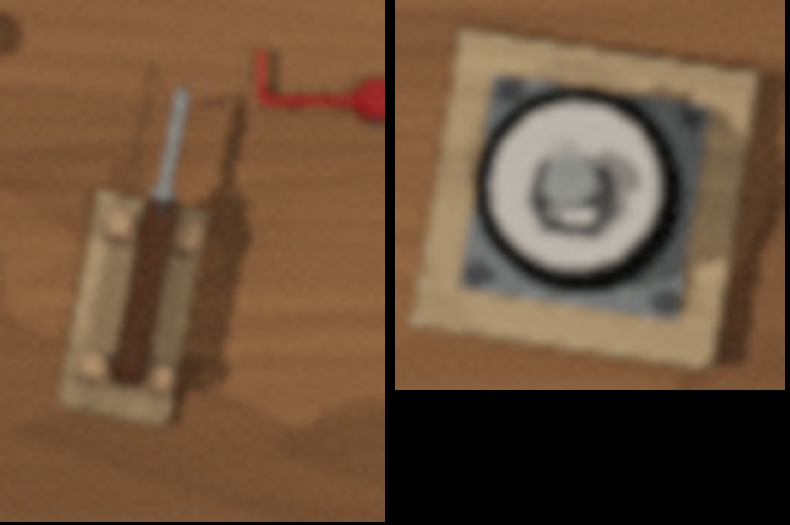

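The crop confirms that the brown pick lies in the cradle. Its handle front is at about (369.6,166.4), its rear at (363.6,199.1), and its hook end at (372.7,147). The red pick is separate. The ring's back, with a white window, faces down in the image, towards the robot.

```bash
cat >> h.py <<'E'
def go(p,yaw,pitch=0):
    """rows to put grasp point at p, tool down, tool x along yaw (grasp pt 164mm ahead); from the measured pose"""
    o=get_obs(); A=R.from_quat(o["tool_rot"]); 
    B=R.from_matrix(np.array([[np.cos(yaw),np.sin(yaw),0],[np.sin(yaw),-np.cos(yaw),0],[0,0,-1]]))
    t=np.asarray(p)-B.apply([0,0,.164])
    s=A.inv().apply(t-o["position"])/.04; r=(A.inv()*B).as_rotvec()
    print("t",o["time"],"shift",s.round(3),"turn",r.round(4)); return s,r
E
python3 - <<'E'
from h import *
c=dict(np.load("top0.npz"))
f=px2w(c,369.6,166.4,.054); r=px2w(c,363.6,199.1,.054); hk=px2w(c,372.7,147,.046)
m=(f+r)/2; yaw=np.arctan2(*(f-r)[1::-1]); print(f,r,m,np.linalg.norm(f-r),yaw,np.linalg.norm(hk-f))
d=c["range_z"]; u,v=np.meshgrid(np.arange(355,385),np.arange(145,210))
P=np.array([px2w(c,a,b) for a,b in zip(u.ravel(),v.ravel())]); 
S=P[(P[:,2]>.046)&(P[:,2]<.07)]; print(len(S),S.mean(0) if len(S) else 0, S.min(0),S.max(0))
go([m[0]-.03,m[1],.18],yaw)
E
```

```text
[ 0.68240384 -0.17373705  0.054     ] [ 0.58604583 -0.15699363  0.054     ] [ 0.63422484 -0.16536534  0.054     ] 0.09780188748956953 -0.17204474563904154 0.06087312513303873
235 [ 0.64151107 -0.16501354  0.05357535] [ 0.58635854 -0.18754938  0.04619679] [ 0.73872213 -0.14712047  0.06391979]
t 0.1 shift [12.485 -6.162  1.513] turn [-2.000e-03  2.000e-04  5.529e-01]
```

Call:
move_arm(commands=[[[12.5,-6.16,0.5,0,0,0.553],[12.5,-6.16,0.5,0,0,0.553],[12.5,-6.16,0.5,0,0,0.553],[12.5,-6.16,0.5,0,0,0.553],[12.5,-6.16,1.5,0,0,0.553],[12.5,-6.16,1.5,0,0,0.553],[12.5,-6.16,1.5,0,0,0.553],[12.5,-6.16,1.5,0,0,0.553],[12.5,-6.16,1.5,0,0,0.553],[12.5,-6.16,1.5,0,0,0.553],[12.5,-6.16,1.5,0,0,0.553],[12.5,-6.16,1.5,0,0,0.553]]], claw=-0.1, squeeze=50)

```text
time: 1.6
position: [0.6041, -0.1669, 0.3448]
tool_rot: [0.996, -0.087, -0.0, 0.0]
ft_force: [-0.2, 0.3, -0.4]
grip_width: 0.0479
grip_force: 0.0
```

```bash
python3 - <<'E'
from h import *
c=camera("wrist"); cv2.imwrite("pics/wrist1.png",c["pixels"]); np.savez("w1.npz",**c)
o=get_obs();print(o["time"],o["position"],o["tool_rot"],o["ft_force"],o["grip_width"])
print(w2px(c,np.array([.634,-.165,.054])),c["extrinsics"].round(3))
E
```

```text
1.65 [ 0.60411858 -0.16710991  0.34499855] [ 9.96196896e-01 -8.71304964e-02 -6.94217252e-05  1.27695260e-04] [-0.37614607 -0.10280146 -1.22002155] 0.047888230079254974
(np.float64(314.8877506633533), np.float64(162.56991465958208)) [[-0.174 -0.985  0.    -0.059]
 [ 0.939 -0.165 -0.303 -0.576]
 [ 0.298 -0.052  0.953 -0.524]
 [ 0.     0.     0.     1.   ]]
```

View pics/wrist1.png

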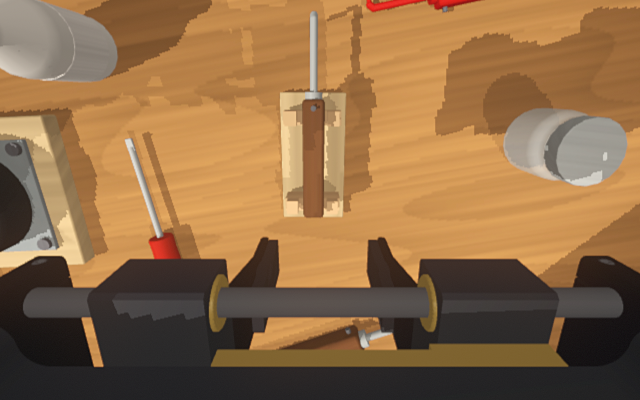

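The wrist view is centred on the pick: the handle front is at (314,99), the rear at about (313,217), and the hook end at (314,12). The wheel plate is at the left.

```bash
python3 - <<'E'
from h import *
c=dict(np.load("w1.npz"))
f=px2w(c,314,99,.054); r=px2w(c,313,212,.043); g=px2w(c,313,195,.054)
print(f,g,r,np.linalg.norm((f-r)[:2]))
for v in range(90,226,9): print(v,px2w(c,313,v).round(4))
h=px2w(c,314,12,.046);print(h)
d=f-r; yaw=np.arctan2(d[1],d[0]); m=f-.05*np.array([np.cos(yaw),np.sin(yaw),0]); print("m",m,yaw)
go([m[0],m[1],.043],yaw)
E
```

```text
[ 0.68360433 -0.17339693  0.054     ] [ 0.60672636 -0.15836089  0.054     ] [ 0.5877405  -0.15453554  0.043     ] 0.09770171406905022
90 [ 0.6904 -0.1736  0.0458]
99 [ 0.6837 -0.1726  0.0532]
108 [ 0.6772 -0.1715  0.0574]
117 [ 0.6702 -0.1701  0.0526]
126 [ 0.6634 -0.1688  0.0534]
135 [ 0.6566 -0.1676  0.0554]
144 [ 0.6493 -0.1662  0.054 ]
153 [ 0.6421 -0.1649  0.0542]
162 [ 0.6348 -0.1636  0.0543]
171 [ 0.627  -0.1621  0.053 ]
180 [ 0.6196 -0.1607  0.0535]
189 [ 0.6121 -0.1594  0.0544]
198 [ 0.604  -0.1578  0.0536]
207 [ 0.5962 -0.1564  0.0544]
216 [ 0.588  -0.1549  0.054 ]
225 [ 5.583e-01 -1.479e-01 -3.000e-04]
[ 0.7447175  -0.18446039  0.046     ]
m [ 0.63454489 -0.16374439  0.054     ] -0.19427048193116128
t 1.65 shift [ 0.735 -0.216  3.45 ] turn [0.0003 0.0001 0.0198]
```

Call:
move_arm(commands=[[[0.76,-0.21,1.0,0,0,0.01],[0.76,-0.21,2.0,0,0,0.01],[0.76,-0.21,2.8,0,0,0.01],[0.76,-0.21,3.45,0,0,0.01],[0.76,-0.21,3.45,0,0,0.01],[0.76,-0.21,3.45,0,0,0.01]]])

```text
time: 2.4
position: [0.6365, -0.1637, 0.2079]
tool_rot: [0.996, -0.092, 0.001, 0.0]
ft_force: [0.9, -0.1, 0.5]
grip_width: 0.0476
grip_force: 0.0
```

Call:
move_arm(commands=[[[0,0,0,0,0,0],[0,0,0,0,0,0],[0,0,0,0,0,0],[0,0,0,0,0,0]]], claw=1, squeeze=50)

```text
time: 2.9
position: [0.6364, -0.1626, 0.2071]
tool_rot: [0.996, -0.091, 0.0, 0.0]
ft_force: [-0.2, 0.1, 2.1]
grip_width: 0.0171
grip_force: 50.0
```

```bash
python3 - <<'E'
from h import *
o=get_obs();print({k:np.round(o[k],4) for k in o})
# wheel from top view: depth-based axle & plate
c=dict(np.load("top0.npz"))
P=np.array([px2w(c,u,v) for u in range(225,295) for v in range(145,210)])
S=P[(P[:,2]>.045)&(P[:,2]<.072)]; print("wheel",len(S),(S.min(0)+S.max(0))/2,np.median(S[:,2]))
S=P[(P[:,2]>.07)&(P[:,2]<.09)]; print("axle",len(S),S.mean(0))
E
```

```text
{'time': np.float64(2.9), 'q': array([-4.1990e-01,  8.1960e-01,  1.4761e+00, -5.0000e-04,  8.4530e-01,
        1.3330e+00]), 'joint_velocities': array([ 0.0004,  0.0004, -0.003 ,  0.0014,  0.0052, -0.0006]), 'joint_torque': array([ 3.92500e-01, -4.91178e+01, -1.18897e+01,  1.45300e-01,
       -1.39500e-01,  1.71000e-02]), 'position': array([ 0.6364, -0.1626,  0.2071]), 'tool_rot': array([ 9.959e-01, -9.080e-02,  3.000e-04,  3.000e-04]), 'ft_force': array([-0.1947,  0.1036,  2.1224]), 'moment': array([0.0516, 0.0769, 0.0502]), 'grip_force': np.float64(50.0014), 'grip_width': np.float64(0.0171)}
wheel 861 [0.64862136 0.15432541 0.05799416] 0.058284547885320004
axle 66 [0.64738966 0.15360142 0.07800353]
```

Call:
move_arm(commands=[[[0,0,-0.3,0,0,0],[0,0,-1.0,0,0,0],[0,0,-2.0,0,0,0],[0,0,-3.0,0,0,0],[0,0,-3.0,0,0,0]]])

```text
time: 3.52
position: [0.6375, -0.1629, 0.3313]
tool_rot: [0.996, -0.091, 0.004, 0.001]
ft_force: [-0.4, -0.5, -1.7]
grip_width: 0.0174
grip_force: 50.0
```

```bash
python3 - <<'E'
from h import *
o=get_obs();print(o["position"],o["ft_force"],o["moment"],o["grip_width"])
c=dict(np.load("top0.npz")); print(px2w(c,257.3,180.3,.061),px2w(c,256.2,174.7,.078))
go([.498,.139,.17],.1)
E
```

```text
[ 0.63746741 -0.16287123  0.33125887] [-0.37660373 -0.47927709 -1.68265822] [0.07545095 0.07219617 0.0321733 ] 0.01739249535100505
[0.6341003  0.15179349 0.061     ] [0.64782575 0.15321614 0.078     ]
t 3.525 shift [-4.794 -6.791 -0.124] turn [ 0.0032 -0.0085 -0.282 ]
```

Call:
move_arm(commands=[[[-0.7,-1.0,0,0,0,-0.05],[-1.6,-2.2,0,0,0,-0.1],[-2.5,-3.5,0,0,0,-0.15],[-3.4,-4.8,0,0,0,-0.2],[-4.2,-5.9,0,0,0,-0.25],[-4.8,-6.8,0,0,0,-0.282],[-4.8,-6.8,0,0,0,-0.282],[-4.8,-6.8,0,0,0,-0.282],[-4.8,-6.8,0,0,0,-0.282]]])

```text
time: 4.65
position: [0.4974, 0.1387, 0.3265]
tool_rot: [0.999, 0.049, 0.0, 0.0]
ft_force: [0.5, -0.1, -1.6]
grip_width: 0.0176
grip_force: 50.0
```

```bash
python3 - <<'E'
from h import *
o=get_obs();print(o["position"],o["tool_rot"],o["ft_force"],o["moment"])
c=camera("wrist"); np.savez("w2.npz",**c); im=c["pixels"]
u,v=w2px(c,np.array([.6475,.1535,.063])); print(u,v)
u,v=int(u),int(v); x0,y0=max(0,u-100),max(0,v-90); print(x0,y0)
a=cv2.resize(im[y0:y0+150,x0:x0+200],None,fx=4,fy=4,interpolation=cv2.INTER_CUBIC); cv2.imwrite("pics/w2.png",a)
E
```

```text
[0.49742296 0.13872225 0.32648782] [9.98797925e-01 4.90173055e-02 3.65104807e-05 9.18776001e-05] [ 0.51708972 -0.06066676 -1.61399784] [0.03758032 0.05439453 0.03627343]
323.61100169733123 -16.784820016812148
223 0
```

View pics/w2.png

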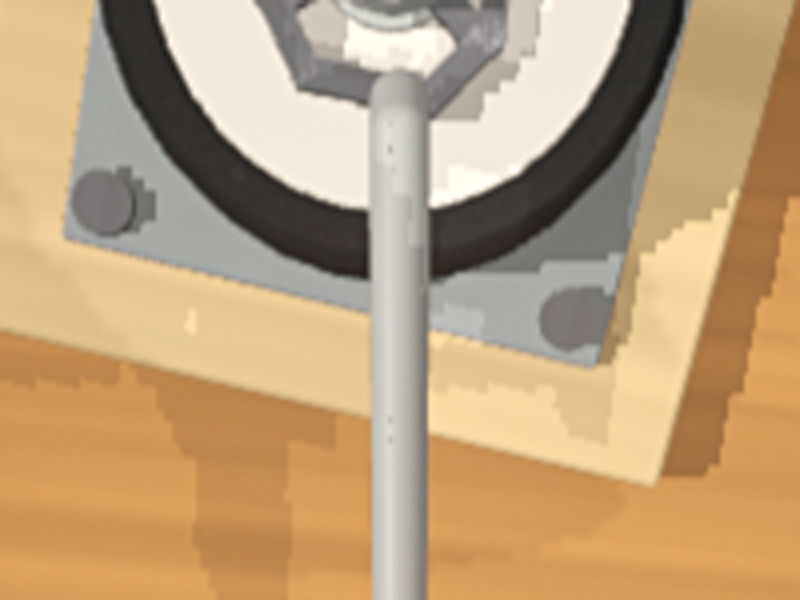

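The shank covers the view: its end is at crop (400,72), and the ring's back bar runs from (300,85) to (430,110). I'll back off and shift sideways to see the whole ring.

Call:
move_arm(commands=[[[-0.6,0.5,-0.3,0,0,0],[-1.5,1.2,-0.6,0,0,0],[-1.7,1.2,-0.8,0,0,0],[-1.7,1.2,-0.8,0,0,0],[-1.7,1.2,-0.8,0,0,0]]])

```text
time: 5.32
position: [0.435, 0.0853, 0.3588]
tool_rot: [0.999, 0.05, 0.001, 0.0]
ft_force: [0.5, 0.3, -1.8]
grip_width: 0.0174
grip_force: 50.0
```

```bash
python3 - <<'E'
from h import *
c=dict(np.load("w2.npz")); e=px2w(c,323,18.5,.1655); print("shank end ahead of grip",(e-[.4974,.1387,0])@[np.cos(.1),np.sin(.1),0], px2w(c,323,22))
c=camera("wrist"); np.savez("w3.npz",**c); im=c["pixels"]
u,v=w2px(c,np.array([.6475,.1535,.063])); print(u,v)
u,v=int(u),int(v); x0,y0=max(0,u-60),max(0,v-45); print(x0,y0,get_obs()["position"])
a=cv2.resize(im[y0:y0+90,x0:x0+120],None,fx=6.5,fy=6.5,interpolation=cv2.INTER_CUBIC); cv2.imwrite("pics/w3.png",a)
E
```

```text
shank end ahead of grip 0.11092562424985809 [0.6071371  0.15002768 0.16232052]
253.81969192478695 -115.87967096350522
193 0 [0.4348995  0.0854127  0.35864005]
```

View pics/w3.png

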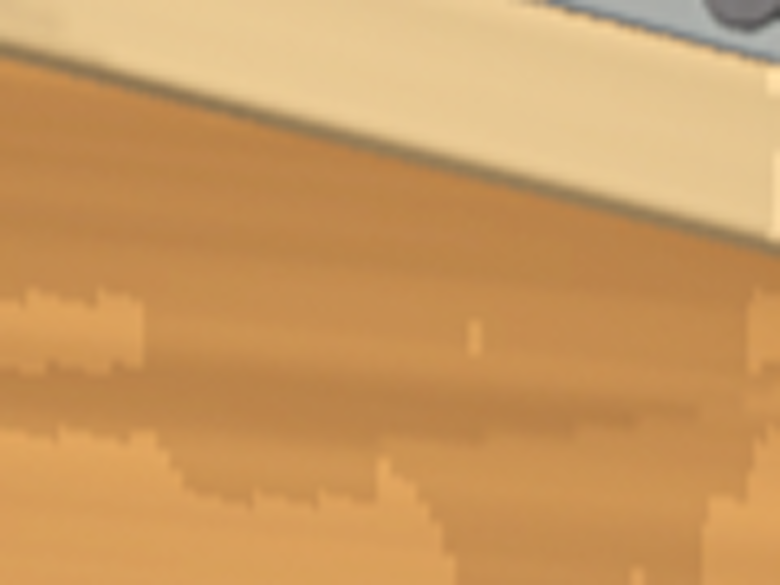

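The view moved off the target; only the plate edge is visible. Going forward now.

Call:
move_arm(commands=[[[0.8,0,0,0,0,0],[1.8,0,0,0,0,0],[2.8,0,0,0,0,0],[3.6,0,0,0,0,0],[3.6,0,0,0,0,0],[3.6,0,0,0,0,0]]])

```text
time: 6.12
position: [0.5766, 0.1, 0.3577]
tool_rot: [0.999, 0.05, -0.001, -0.0]
ft_force: [0.0, 0.3, -1.4]
grip_width: 0.0175
grip_force: 50.0
```

```bash
python3 - <<'E'
from h import *
c=camera("wrist"); np.savez("w3.npz",**c); im=c["pixels"]
u,v=w2px(c,np.array([.6475,.1535,.063])); print(u,v)
u,v=int(u),int(v); x0,y0=max(0,u-60),max(0,v-45); print(x0,y0,get_obs()["position"])
a=cv2.resize(im[y0:y0+90,x0:x0+120],None,fx=6.5,fy=6.5,interpolation=cv2.INTER_CUBIC); cv2.imwrite("pics/w3b.png",a)
E
```

```text
265.5467907903011 102.88337233723875
205 57 [0.57626549 0.09991577 0.35794357]
```

View pics/w3b.png

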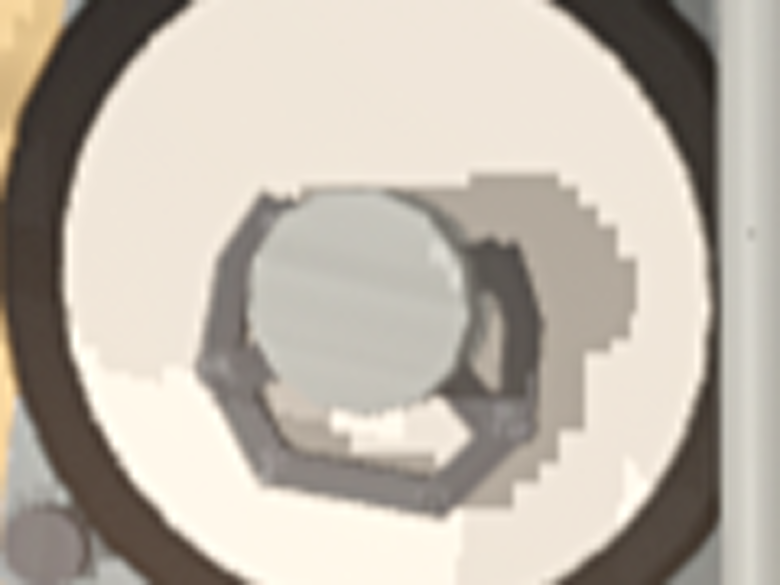

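The ring shows clearly: the axle top is centred at crop (358,301), the back bar's outer edge runs from (265,485) to (443,515), the elbows are at (200,365) and (535,430), and the arm tips at (275,195) and (497,240).

```bash
python3 - <<'E'
from h import *
c=dict(np.load("w3.npz")); g=lambda x,y,z: px2w(c,205+(x+.5)/6.5-.5,57+(y+.5)/6.5-.5,z)
A=g(358,301,.078); print("axle",A)
B1,B2,E1,E2,T1,T2=[g(*q,.065) for q in((265,485),(443,515),(200,365),(535,430),(275,195),(497,240))]
for a,b in((B1,B2),(E1,E2),(T1,T2)):
    d=a-b; print(((a+b)/2).round(4),np.linalg.norm(d).round(4),"yaw",np.arctan2(-d[0],d[1]).round(3), ((A-(a+b)/2)[:2]).round(4))
m=(B1+B2)/2; d=(T1+T2)/2-m; print("yaw mids",np.arctan2(d[1],d[0]))
P=np.array([px2w(c,u,v) for u in range(205,325) for v in range(50,150)])
S=P[(P[:,2]>.074)&(P[:,2]<.082)];print(len(S),S.mean(0),(S.min(0)+S.max(0))/2)
S=P[(P[:,2]>.053)&(P[:,2]<.062)];print(np.median(S[:,2]))
E
```

```text
axle [0.64772903 0.15547067 0.078     ]
[0.6232 0.1573 0.065 ] 0.0223 yaw -0.066 [ 0.0245 -0.0018]
[0.6358 0.1561 0.065 ] 0.0415 yaw -0.089 [ 0.0119 -0.0006]
[0.6571 0.1548 0.065 ] 0.0268 yaw -0.092 [-0.0094  0.0006]
yaw mids -0.07175945860737995
943 [0.64793902 0.15524044 0.07780122] [0.64767254 0.15540767 0.07701956]
0.058075105558024254
```

```bash
python3 - <<'E'
from h import *
go([.511,.166,.102],-.08)
E
```

```text
t 6.175 shift [-1.451 -1.807  2.303] turn [-1.000e-04  2.800e-03  1.804e-01]
```

Call:
move_arm(commands=[[[-0.8,-0.4,0,0,0,0.05],[-1.45,-1.2,0,0,0,0.12],[-1.45,-1.8,0,0,0,0.18],[-1.45,-1.8,0.6,0,0,0.18],[-1.45,-1.8,1.4,0,0,0.18],[-1.45,-1.8,2.0,0,0,0.18],[-1.45,-1.8,2.3,0,0,0.18],[-1.45,-1.8,2.3,0,0,0.18],[-1.45,-1.8,2.3,0,0,0.18],[-1.45,-1.8,2.3,0,0,0.18]]])

```text
time: 7.42
position: [0.5126, 0.1654, 0.2677]
tool_rot: [0.999, -0.04, 0.001, -0.0]
ft_force: [-0.4, 0.6, -0.9]
grip_width: 0.0175
grip_force: 50.0
```

```bash
python3 - <<'E'
from h import *
o=get_obs();print(o["position"],o["ft_force"],o["moment"])
go([.511,.166,.102],-.08)
c=camera("wrist"); np.savez("w4.npz",**c); im=c["pixels"]
s=camera("side"); u,v=map(int,w2px(s,np.array([.64,.155,.08]))); 
b=s["pixels"][v-30:v+30,u-40:u+40]
a=np.vstack([cv2.resize(im[0:150,220:420],None,fx=2.6,fy=2.6,interpolation=cv2.INTER_CUBIC)[:, :520]])
b=cv2.resize(b,(270,203),interpolation=cv2.INTER_CUBIC)
w=np.zeros((390,790,3),np.uint8); w[:a.shape[0],:520]=a; w[:203,520:]=b; cv2.imwrite("pics/w4.png",w)
E
```

```text
[0.51261504 0.16544132 0.2677154 ] [-0.4011551   0.63881693 -0.86062481] [ 0.0632321   0.07360041 -0.00563508]
t 7.425 shift [-0.041 -0.011  0.043] turn [-0.0004 -0.002  -0.0002]
```

View pics/w4.png

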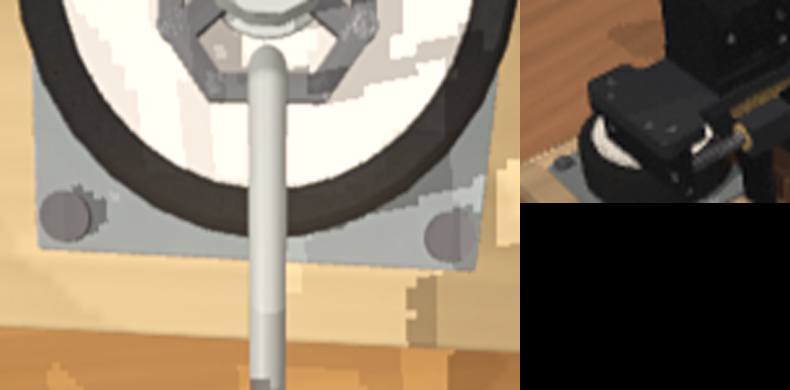

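Aligned: the back bar is level, and the shank (x≈266) is centred on the ring (x≈267). Next I'll feel for the axle's flank.

Call:
move_arm(commands=[[[0.04,0,0.02,0,0,0],[0.08,0,0.03,0,0,0],[0.12,0,0.04,0,0,0],[0.14,0,0.04,0,0,0],[0.16,0,0.04,0,0,0],[0.18,0,0.04,0,0,0],[0.2,0,0.04,0,0,0]]])

```text
time: 8.4
position: [0.5203, 0.1648, 0.2651]
tool_rot: [0.999, -0.04, -0.0, -0.0]
ft_force: [-0.1, -0.3, -1.3]
grip_width: 0.0179
grip_force: 50.0
```

```bash
python3 - <<'E'
from h import *
o=get_obs();print(o["position"],o["ft_force"],o["moment"])
c=dict(np.load("w4.npz")); e=px2w(c,322.3,18.2,.1067); print(e,(e-[.5126,.1654,0])@[.9968,-.08,0])
E
```

```text
[0.52029039 0.16477386 0.26514755] [-0.14602215 -0.33763984 -1.3157241 ] [0.06710295 0.04523429 0.00017408]
[0.62358487 0.15739092 0.1067    ] 0.11127044330895017
```

Call:
move_arm(commands=[[[0.02,0,0,0,0,0],[0.04,0,0,0,0,0],[0.06,0,0,0,0,0],[0.06,0,0,0,0,0]]])

```text
time: 8.9
position: [0.5227, 0.1645, 0.2652]
tool_rot: [0.999, -0.04, 0.0, -0.0]
ft_force: [0.1, -0.1, -2.0]
grip_width: 0.0174
grip_force: 50.0
```

Call:
move_arm(commands=[[[0.02,0,0,0,0,0],[0.03,0,0,0,0,0],[0.03,0,0,0,0,0]]])

```text
time: 9.28
position: [0.5235, 0.1645, 0.265]
tool_rot: [0.999, -0.04, -0.001, 0.0]
ft_force: [-1.8, -0.1, -0.1]
grip_width: 0.0175
grip_force: 50.0
```

Call:
move_arm(commands=[[[0.015,0,0,0,0,0],[0.015,0,0,0,0,0],[0.015,0,0,0,0,0]]])

```text
time: 9.65
position: [0.5238, 0.1645, 0.265]
tool_rot: [0.999, -0.04, -0.001, 0.0]
ft_force: [-4.8, 1.5, 0.7]
grip_width: 0.0174
grip_force: 50.0
```

Contact is at TCP x≈0.5234. I'll back off to 1.5 mm from the flank, then lower.

Call:
move_arm(commands=[[[-0.065,0.02,0,0,0,0],[-0.065,0.02,0,0,0,0],[-0.065,0.02,0.05,0,0,0],[-0.065,0.02,0.1,0,0,0],[-0.065,0.02,0.15,0,0,0],[-0.065,0.02,0.18,0,0,0],[-0.065,0.02,0.18,0,0,0]]])

```text
time: 10.52
position: [0.5218, 0.1638, 0.2578]
tool_rot: [0.999, -0.04, -0.0, 0.0]
ft_force: [-0.2, -0.1, -0.7]
grip_width: 0.0176
grip_force: 50.0
```

Call:
move_arm(commands=[[[0,0,0.03,0,0,0],[0,0,0.06,0,0,0],[0,0,0.08,0,0,0],[0,0,0.08,0,0,0]]])

```text
time: 11.02
position: [0.5218, 0.1638, 0.2547]
tool_rot: [0.999, -0.04, -0.0, 0.0]
ft_force: [0.3, -0.3, -1.6]
grip_width: 0.0172
grip_force: 50.0
```

Call:
move_arm(commands=[[[0,0,0.02,0,0,0],[0,0,0.03,0,0,0],[0,0,0.03,0,0,0]]])

```text
time: 11.4
position: [0.5218, 0.1638, 0.2535]
tool_rot: [0.999, -0.04, -0.0, 0.0]
ft_force: [0.4, 0.0, -1.9]
grip_width: 0.0177
grip_force: 50.0
```

Call:
move_arm(commands=[[[0,0,0.015,0,0,0],[0,0,0.025,0,0,0],[0,0,0.025,0,0,0]]])

```text
time: 11.78
position: [0.5218, 0.1638, 0.2525]
tool_rot: [0.999, -0.04, -0.0, 0.0]
ft_force: [1.2, 0.7, -1.9]
grip_width: 0.0178
grip_force: 50.0
```

Call:
move_arm(commands=[[[-0.015,0,0,0,0,0],[-0.03,0,0,0,0,0],[-0.045,0,0,0,0,0],[-0.06,0,0,0,0,0],[-0.07,0,0,0,0,0],[-0.08,0,0,0,0,0],[-0.09,0,0,0,0,0],[-0.1,0,0,0,0,0]]])

```text
time: 12.78
position: [0.5189, 0.1641, 0.2529]
tool_rot: [0.999, -0.04, 0.002, -0.0]
ft_force: [6.3, -0.7, -2.1]
grip_width: 0.0175
grip_force: 50.0
```

Call:
move_arm(commands=[[[-0.01,0,0,0,0,0],[-0.02,0,0,0,0,0],[-0.03,0,0,0,0,0],[-0.04,0,0,0,0,0],[-0.05,0,0,0,0,0],[-0.06,0,0,0,0,0],[-0.07,0,0,0,0,0],[-0.08,0,0,0,0,0]]])

```text
time: 13.78
position: [0.5174, 0.1644, 0.2535]
tool_rot: [0.999, -0.04, 0.005, -0.0]
ft_force: [8.5, -1.0, -2.3]
grip_width: 0.0176
grip_force: 50.0
```

Call:
move_arm(commands=[[[0,0,0.01,0,-0.003,0],[0,0,0.02,0,-0.006,0],[0,0,0.03,0,-0.01,0],[-0.01,0,0.03,0,-0.01,0],[-0.02,0,0.03,0,-0.01,0],[-0.03,0,0.03,0,-0.01,0],[-0.04,0,0.03,0,-0.01,0],[-0.05,0,0.03,0,-0.01,0]]])

```text
time: 14.78
position: [0.5167, 0.1646, 0.2528]
tool_rot: [0.999, -0.04, 0.002, -0.001]
ft_force: [11.2, -0.8, -3.0]
grip_width: 0.0174
grip_force: 50.0
```

Call:
move_arm(commands=[[[-0.01,0,0,0,0,0],[-0.02,0,0,0,0,0],[-0.03,0,0,0,-0.002,0],[-0.04,0,0,0,-0.002,0],[-0.05,0,0,0,-0.004,0],[-0.06,0,0.01,0,-0.004,0],[-0.07,0,0.01,0,-0.004,0],[-0.08,0,0.01,0,-0.004,0]]])

```text
time: 15.78
position: [0.5098, 0.1649, 0.2515]
tool_rot: [0.999, -0.04, -0.006, -0.0]
ft_force: [4.2, 0.3, 1.4]
grip_width: 0.0175
grip_force: 50.0
```

```bash
python3 - <<'E'
from h import *
o=get_obs();print(o["position"],o["ft_force"],o["tool_rot"])
c=camera("wrist"); np.savez("w5.npz",**c); im=c["pixels"]
cv2.imwrite("pics/w5.png",cv2.resize(im[0:130,230:420],None,fx=4,fy=4,interpolation=cv2.INTER_CUBIC))
E
```

```text
[0.50979362 0.16489265 0.25147156] [4.18360009 0.25482162 1.429508  ] [ 9.99178213e-01 -4.00516507e-02 -6.21314603e-03 -4.00811117e-04]
```

View pics/w5.png

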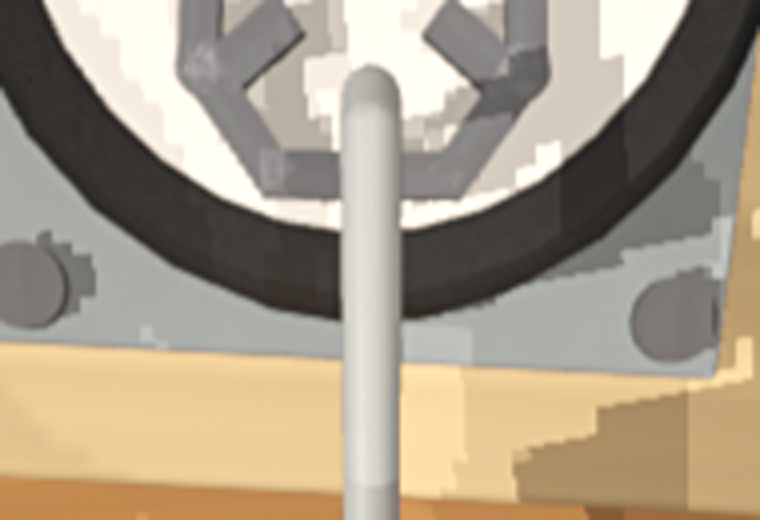

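The ring has come well back. Its bar's outer edge is at crop (365,196) and the shank end at (370,70). I'll compute its position.

```bash
python3 - <<'E'
from h import *
c=dict(np.load("w5.npz")); d=np.array([.9968,-.08,0]); A=np.array([.6477,.155,0])
for n,x,y,z in(("bar outer",365,196,.065),("bar inner",440,152,.065),("shank end",370,66,.0935),("elbowL",180,75,.065),("elbowR",548,75,.065)):
    p=px2w(c,230+x/4,y/4,z); print(n,p.round(4),((p-A)@d).round(4))
E
```

```text
bar outer [0.6103 0.1582 0.065 ] -0.0376
bar inner [0.6141 0.1494 0.065 ] -0.033
shank end [0.6181 0.157  0.0935] -0.0296
elbowL [0.6242 0.1777 0.065 ] -0.0252
elbowR [0.6209 0.1369 0.065 ] -0.0253
```

Call:
move_arm(commands=[[[-0.03,0,-0.01,0,0.004,0],[-0.06,0,-0.02,0,0.008,0],[-0.08,0,-0.02,0,0.012,0],[-0.09,0,-0.02,0,0.012,0],[-0.1,0,-0.02,0,0.012,0],[-0.11,0,-0.02,0,0.012,0],[-0.12,0,-0.02,0,0.012,0],[-0.13,0,-0.02,0,0.012,0]]])

```text
time: 16.82
position: [0.5042, 0.1652, 0.2518]
tool_rot: [0.999, -0.04, -0.001, -0.0]
ft_force: [0.9, 0.6, 0.7]
grip_width: 0.0175
grip_force: 50.0
```

Call:
move_arm(commands=[[[-0.015,0,-0.01,0,0,0],[-0.03,0,-0.015,0,0,0],[-0.045,0,-0.015,0,0,0],[-0.06,0,-0.015,0,0,0],[-0.075,0,-0.015,0,0,0],[-0.09,0,-0.015,0,0,0],[-0.105,0,-0.015,0,0,0],[-0.12,0,-0.015,0,0,0],[-0.135,0,-0.015,0,0,0],[-0.15,0,-0.015,0,0,0],[-0.165,0,-0.015,0,0,0],[-0.18,0,-0.015,0,0,0]]])

```text
time: 18.32
position: [0.497, 0.1658, 0.2525]
tool_rot: [0.999, -0.04, -0.001, -0.0]
ft_force: [0.3, 0.7, -0.9]
grip_width: 0.0173
grip_force: 50.0
```

Call:
move_arm(commands=[[[-0.015,0,0,0,0,0],[-0.03,0,0,0,0,0],[-0.045,0,0,0,0,0],[-0.06,0,0,0,0,0],[-0.075,0,0,0,0,0],[-0.09,0,0,0,0,0],[-0.105,0,0,0,0,0],[-0.12,0,0,0,0,0],[-0.135,0,0,0,0,0],[-0.15,0,0,0,0,0],[-0.16,0,0,0,0,0],[-0.16,0,0,0,0,0]]])

```text
time: 19.82
position: [0.4906, 0.1664, 0.2525]
tool_rot: [0.999, -0.04, -0.001, -0.0]
ft_force: [-0.2, 0.0, -0.4]
grip_width: 0.0176
grip_force: 50.0
```

```bash
python3 - <<'E'
from h import *
o=get_obs();print(o["position"],o["ft_force"],o["tool_rot"])
c=camera("wrist"); np.savez("w6.npz",**c); im=c["pixels"]
cv2.imwrite("pics/w6.png",cv2.resize(im[0:130,230:420],None,fx=4,fy=4,interpolation=cv2.INTER_CUBIC))
E
```

```text
[0.49062971 0.16635948 0.25248018] [-0.23223499  0.00975862 -0.38059285] [ 9.99194668e-01 -4.01101055e-02 -1.09158694e-03 -4.94048533e-05]
```

View pics/w6.png

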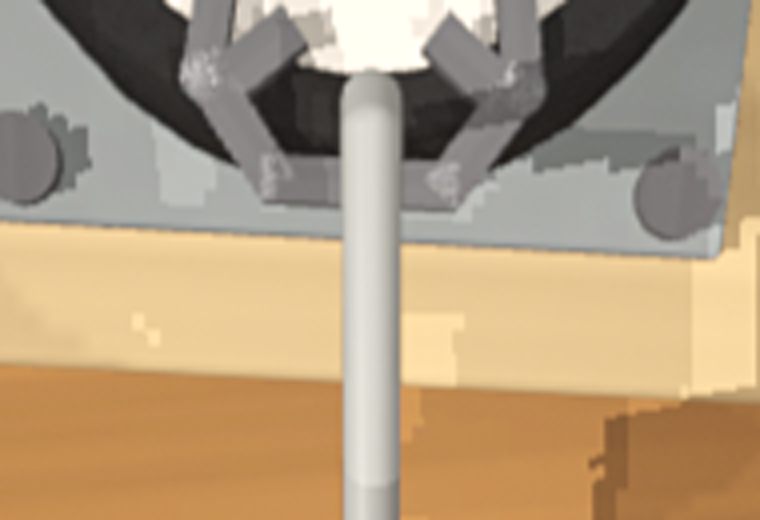

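The ring lies level and follows the pin. Its bar's outer edge is at crop (360,207), overhanging the tyre. Checking how far it has travelled.

```bash
python3 - <<'E'
from h import *
c=dict(np.load("w6.npz")); d=np.array([.9968,-.08,0]); A=np.array([.6477,.155,0])
for n,x,y in(("bar outer",360,207),("bar inner",320,160),("elbowL",182,82),("elbowR",543,90)):
    p=px2w(c,230+x/4,y/4,.062); print(n,p.round(4),((p-A)@d).round(4),px2w(c,230+x/4,y/4-2)[2])
E
```

```text
bar outer [0.5925 0.1601 0.062 ] -0.0555 0.09058005353733362
bar inner [0.5979 0.1643 0.062 ] -0.0504 0.055750514521118205
elbowL [0.6072 0.1794 0.062 ] -0.0423 0.06312707180157218
elbowR [0.6031 0.1381 0.062 ] -0.0431 0.05893928046570854
```

Call:
move_arm(commands=[[[-0.015,0,0,0,0,0],[-0.03,0,0,0,0,0],[-0.045,0,0,0,0,0],[-0.06,0,0,0,0,0],[-0.075,0,0,0,0,0],[-0.075,0,0,0,0,0],[-0.05,0,0,0,0,0],[-0.02,0,0,0,0,0],[0.0,0,0,0,0,0],[0.0,0,-0.05,0,0,0],[0.0,0,-0.1,0,0,0],[0.0,0,-0.2,0,0,0]]])

```text
time: 21.38
position: [0.4906, 0.1663, 0.2606]
tool_rot: [0.999, -0.04, -0.001, -0.0]
ft_force: [0.1, 0.3, -0.4]
grip_width: 0.0176
grip_force: 50.0
```

Call:
move_arm(commands=[[[0,0,-0.3,0,0,0],[0,0,-0.8,0,0,0],[0,0,-1.5,0,0,0],[0,0,-2.2,0,0,0],[0,0,-2.2,0,0,0]]])

```text
time: 22.0
position: [0.4916, 0.1665, 0.3511]
tool_rot: [0.999, -0.04, 0.002, -0.001]
ft_force: [-0.1, -0.6, -1.8]
grip_width: 0.0173
grip_force: 50.0
```

```bash
python3 - <<'E'
from h import *
o=get_obs();print(o["time"],o["position"],o["ft_force"],o["tool_rot"])
c=camera("wrist"); np.savez("w7.npz",**c)
cv2.imwrite("pics/w7.png",cv2.resize(c["pixels"][0:150,200:440],None,fx=3.3,fy=3.3,interpolation=cv2.INTER_CUBIC))
print("hover");go([.6365,-.1627,.17],-.183)
E
```

```text
22.0 [0.49155337 0.1664592  0.35109713] [-0.07723563 -0.57943793 -1.82074866] [ 9.99195675e-01 -4.00404633e-02  2.11751480e-03 -5.29130370e-04]
hover
t 22.05 shift [4.285 7.909 0.391] turn [-0.0006 -0.0009  0.1028]
```

View pics/w7.png

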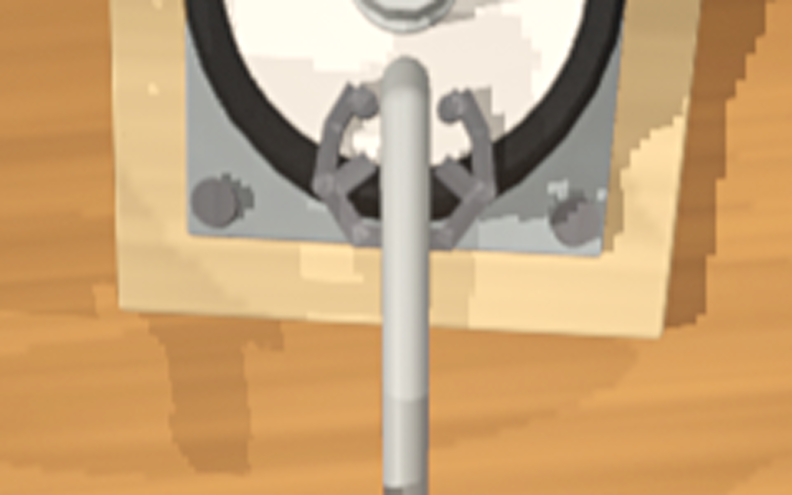

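The ring lies clear of the axle, flat on the wheel: the arm tips at (360,100) and (455,105) are below the axle edge at (405,28). Taking the pick back.

Call:
move_arm(commands=[[[0.4,0.7,0,0,0,0.01],[1.0,1.8,0,0,0,0.03],[1.7,3.1,0,0,0,0.05],[2.4,4.4,0,0,0,0.07],[3.1,5.7,0,0,0,0.08],[3.8,7.0,0,0,0,0.1],[4.2,7.7,0.2,0,0,0.102],[4.28,7.9,0.39,0,0,0.102],[4.28,7.9,0.39,0,0,0.102],[4.28,7.9,0.39,0,0,0.102]]])

```text
time: 23.3
position: [0.6355, -0.1607, 0.332]
tool_rot: [0.996, -0.09, -0.002, -0.001]
ft_force: [0.3, -0.3, -0.7]
grip_width: 0.0177
grip_force: 50.0
```

```bash
python3 - <<'E'
from h import *
o=get_obs();print(o["position"],o["tool_rot"])
go([.6365,-.1627,.0435],-.182)
c=camera("wrist"); np.savez("w8.npz",**c)
# cradle check: shank direction pixel end by image position
E
```

```text
[ 0.63554663 -0.16069221  0.33202943] [ 9.95916083e-01 -9.02577236e-02 -2.08810334e-03 -5.82288077e-04]
t 23.3 shift [0.046 0.048 3.113] turn [-0.0008  0.0043  0.0012]
```

Call:
move_arm(commands=[[[0.045,0.05,0.6,0,0.003,0.001],[0.045,0.05,1.4,0,0.003,0.001],[0.045,0.05,2.2,0,0.003,0.001],[0.045,0.05,2.7,0,0.003,0.001],[0.045,0.05,2.9,0,0.003,0.001],[0.045,0.05,2.9,0,0.003,0.001],[0.045,0.05,2.9,0,0.003,0.001]]])

```text
time: 24.22
position: [0.6379, -0.1648, 0.2178]
tool_rot: [0.996, -0.091, 0.002, 0.001]
ft_force: [-0.4, 0.2, -0.8]
grip_width: 0.0173
grip_force: 50.0
```

```bash
python3 - <<'E'
from h import *
o=get_obs();print(o["ft_force"]); go([.6365,-.1627,.0432],-.182)
E
```

```text
[-0.4321429   0.19282078 -0.80659674]
t 24.225 shift [-0.046 -0.045  0.265] turn [ 0.0008 -0.0034 -0.0011]
```

Call:
move_arm(commands=[[[-0.03,-0.03,0,0,-0.002,0],[-0.03,-0.03,0,0,-0.002,0],[-0.03,-0.03,0,0,-0.002,0]]])

```text
time: 24.6
position: [0.6365, -0.1633, 0.2169]
tool_rot: [0.996, -0.091, -0.0, 0.0]
ft_force: [0.1, -0.0, -1.9]
grip_width: 0.017
grip_force: 50.0
```

Call:
move_arm(commands=[[[0,-0.015,0.08,0,0,0],[0,-0.015,0.16,0,0,0],[0,-0.015,0.2,0,0,0],[0,-0.015,0.23,0,0,0],[0,-0.015,0.23,0,0,0]]])

```text
time: 25.22
position: [0.6365, -0.1627, 0.2073]
tool_rot: [0.996, -0.091, -0.0, 0.0]
ft_force: [0.4, 0.3, -1.8]
grip_width: 0.0175
grip_force: 50.0
```

Call:
move_arm(commands=[[[0,0,0.01,0,0,0],[0,0,0.01,0,0,0]]])

```text
time: 25.48
position: [0.6365, -0.1627, 0.2071]
tool_rot: [0.996, -0.091, -0.0, 0.0]
ft_force: [-1.5, -0.1, -0.3]
grip_width: 0.0176
grip_force: 50.0
```

Call:
move_arm(commands=[[[0,0,0,0,0,0],[0,0,0,0,0,0],[0,0,0,0,0,0],[0,0,0,0,0,0],[0,0,-0.5,0,0,0],[0,0,-1.5,0,0,0],[0,0,-2.7,0,0,0],[-0.8,0,-3.5,0,0,0],[-0.8,0,-3.5,0,0,0]]], claw=-0.1)

```text
time: 26.6
position: [0.6045, -0.1565, 0.3514]
tool_rot: [0.996, -0.092, 0.002, 0.001]
ft_force: [0.7, -0.6, 0.8]
grip_width: 0.0479
grip_force: 0.0
```

```bash
python3 - <<'E'
from h import *
o=get_obs();print(o["time"],o["position"],o["grip_width"],o["ft_force"])
c=camera("wrist"); a=c["pixels"][0:240,200:440]; t=camera("top"); b=cv2.resize(t["pixels"][140:220,225:305],(420,420),interpolation=cv2.INTER_CUBIC)
w=np.zeros((420,780,3),np.uint8); w[:360,:360]=cv2.resize(a,(360,360)); w[:,360:]=b; cv2.imwrite("pics/w9.png",w)
for v in range(90,226,27): print(px2w(c,314,v).round(4))
E
```

```text
26.6 [ 0.60449145 -0.15654492  0.35139995] 0.04794071585042149 [ 0.74602058 -0.61226866  0.78983592]
[ 6.929e-01 -1.645e-01  1.000e-04]
[ 0.6714 -0.1616  0.0534]
[ 0.6499 -0.1574  0.0532]
[ 0.6272 -0.153   0.0528]
[ 0.6034 -0.1483  0.0526]
[ 0.5575 -0.1382 -0.0009]
```

View pics/w9.png

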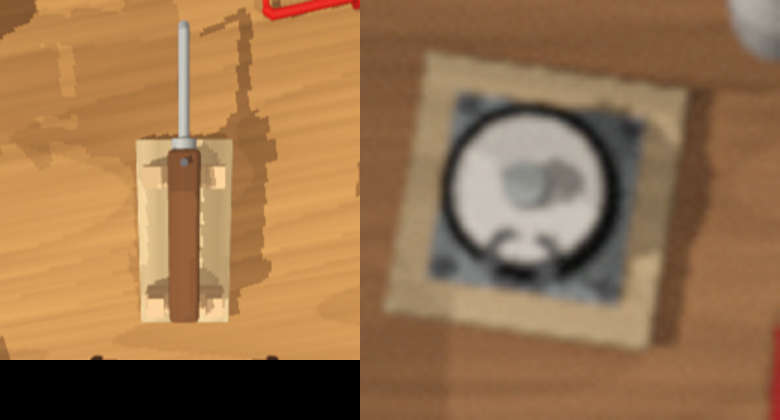

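The pick is lying in its cradle notch, with the handle centred at (184,235) and level. The ring lies on the wheel at (522,255), clear of the axle at (525,185), and the gripper is open and touching nothing. Handing in.

```bash
python3 -c "
from rig import *
print(hand_in())"
```

```text
the job is handed in; nothing more can be done
None
```

The ring was pried clear of the axle with the pick and lies on the wheel, the pick is back in its cradle and released, and the job was handed in at about 27 s; no verdict came back.

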